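# Lock up the dish cabinet: open the combination lock and present it at the hasp

## Robot

A 6-joint arm with a two-finger parallel gripper is mounted at the origin on the work surface. World frame = base frame: x ahead of the robot, y to its left, z up, the work surface at z = 0. Lengths are in mm, angles in degrees, forces in N, time in s.
With the tool pointing down it reaches from about 275 to 750 mm from the base axis. Payload 10.2 kg.
Tool frame: the origin (TCP) lies midway between the tips of the shut fingers; the grasp point (between the pads) lies 19 mm behind it (r.grasp_offset is the y of the grasp point in the tool frame, in mm); y points along the fingers, z is the direction in which the jaws open and shut, and the axes are right-handed (so a half turn about y gives the same grasp; the last joint's range is limited). The gripper opens to 88 mm and grips with 3 to 60 N. Pads are 18 mm wide; open, the fingers measure 123 mm over their backs; the gripper's body (75 mm by 187 mm) begins 45 mm behind the grasp point.
Start: joints at [-83.045, 17.928, 85.812, -0, 76.261, -12.8], TCP at [177.442, -494.111, 238.72] pointing down, gripper open.
Joint ranges: [-168.41, 168.41], [-55.51, 124.54], [10.69, 146.95], [-70.63, 250.63], [1, 178], [-165.06, 165.06]. Speed limits (degrees/s): [136.94, 136.94, 172.46, 180, 180, 180].

## Interface

Orientations are given as [roll, pitch, yaw] about the fixed x, y, z axes, in that order (R = Rz(yaw) Ry(pitch) Rx(roll)).
In Python, from workcell import r gives the robot as it stands.
- The arm moves only by the shell command python3 -m handwheel 'ROWS' [OPENING] [FORCE]. ROWS is JSON, a list of rows, each an object of numbers: "tx", "ty", "tz": the shift along the tool's x, y, z in mm; "spin": the turn about the tool's y in degrees. In form: [{"tx": .., "ty": .., "tz": .., "spin": ..}, ...]. A call has exactly 8 rows; each row is the pose to reach, as a shift and turn from the pose commanded when the call began, along the tool's axes at that moment; what a row does not reach only later rows make up. A row lasts 1/8 s, in which the tool goes at most 62.5 mm and 10.7 degrees, less where a joint would pass 70% of its speed; a pose out of reach is approached as far as the arm can. A call with a gripper value outside its range is refused whole. OPENING is the closure in counts, from 0 (fully open) to 255 (shut), set as the call begins (- or left out, the last holds). The fingers move at their own pace and stop on an object; FORCE is the grip in N (left out, the last holds). Time passes only in rows, so rows that repeat a pose let the fingers close, or fill a call up. It gives the time, the measured TCP pose, the force and the opening at its end, in the units of the state.
- r.get_obs(): the state, without advancing time (a new reading comes with each control period).
- r.get_image(name): name is "side" or "top"; returns (picture, depth): 480x640x3 uint8, blue, green, red; 480x640 float32, mm along the optical axis (not along the pixel's ray), 0 where there is no reading.
- r.camera_params(name): a dict with "fx", "fy", "cx", "cy" (pixels), "world_from_camera" (4x4, takes a point from camera to world coordinates). Camera axes: x right, y down, z forward; pixel columns grow to the right and rows downward; lengths in mm; the calibration is good to about 2 mm. A picture is of the moment at which its call begins. camera_params takes no time and is no camera call.
- r.close_job(): hands the job in, once; it reports no verdict.
The state is a dict: "time_s": time; "qpos": joint angles; "qvel": joint speeds; "effort": joint torques, N m; "position": TCP position; "tool_rot": TCP orientation; "force": force on the tool from outside, world axes, zero at the start; "ft_torque": the same for the moment, N m; "gripper_width": finger opening in mm.
Only numpy, scipy, OpenCV 4.12 (cv2) and the standard library are available. Lean on these libraries where they do the work, as an engineer would, in place of code of your own. Each camera call takes 0.05 s, during which the arm holds its last target.

## Task

The dish cabinet has been loaded: push its drawer fully shut. Then turn the dial of the padlock lying in the white holder clockwise, notch by notch, until its pointer clicks in pointing straight at the shackle, and pull the shackle out to its stop. Lift the opened lock out of the holder and finish while holding it up in the gripper, still and level with the dial upward, directly above the hasp staple on the cabinet top and at least a few centimetres clear of it; leave the bottle, beaker and dish pot where they stand.

Things in the scene. Friction and masses are not known exactly. Their poses are not given: they have to be found in the camera images.
- cab: White steel bench cabinet, 240 (x, front to back) x 260 (y) x 110 mm high, fixed to the bench, one drawer. Origin at the centre of its underside; its drawer front faces its own -x, towards the robot.
- cab_drawer0 (a joint): The drawer's travel in m: 0 = fully shut, grows as it comes out along the cabinet's -x (starts 0.05 to 0.10 out). Slides with about 1 N of friction and stays where it is left.
- cab_drawer0_handle (a point): Middle of the drawer's handle: a horizontal steel bar, 11 mm thick, 120 mm long along the cabinet's y, 35 mm in front of the 15 mm thick drawer front and 38 mm below the cabinet's top (about 72 mm above the bench). The bar can simply be pushed. Axes as the cabinet's.
- hasp_eye (a point): Top of the hasp staple, a small upright steel loop 28 mm wide and 24 mm high on a dark plate, fixed on the cabinet's top on its centre line 70 mm behind the cabinet's front; this point is 134 mm above the bench.
- holder: White plastic holder fixed to the bench: block 96 (x) x 86 (y) x 14 mm high with a low bracket (9 mm high, 6 mm thick) at each corner, which keeps the padlock from turning or sliding with 1.5 mm play. The brackets leave the middle 53 mm of the lock's two long sides free. Origin at the centre of its underside.
- padlock: Loose steel padlock, 0.3 to 0.45 kg, lying on its back in the holder, dial up. Case 66 (x) x 60 (y) x 30 mm thick; origin at the centre of the case's underside (14 mm above the bench in the holder), z up out of the dial side, x towards the shackle. Case can be gripped across its 60 mm width (y); the dial's bar stands 30 mm above the case's upper face.
- dial (a joint): Angle of the dial in rad: 0 = pointer straight at the shackle (the padlock's +x), where the shackle is freed; positive = pointer turned anticlockwise seen from above. Starts at about +0.7 to +1.4, so it must be turned clockwise. It clicks into a notch every 0.35 rad (0.03 to 0.1 N m to pass from one to the next) and, let go, springs into the nearest notch. End stops at -0.7 and +1.75. The shackle comes free only within about 0.09 rad of 0.
- dial_grip (a point): Point to grip on the dial's axis, which stands 4 mm from the case's centre on the side away from the shackle; this point is 56 mm above the padlock's underside (70 mm above the bench). The dial is a black disc 48 mm across and 4 mm thick, with an upright grip bar on it 13 mm thick, about 40 mm long, 26 mm high (top 4 mm above this point). This frame turns with the dial: x along the bar towards its pointed end with a white line (the pointer), z up.
- shackle (a joint): Travel of the shackle in m out of the case along the padlock's +x: 0 = locked, 0.018 = fully out at its stop. About 1.5 N of friction, no spring; held by the lock's gate (0.5 mm play) unless the dial is at 0.
- shackle_bow (a point): Middle of the shackle's bow: a round bar 9 mm thick running along the padlock's y at the end of a U; 74 mm from the case's centre when locked (moves out with the shackle), 17 mm above the padlock's underside (31 mm above the bench). Inside the U there is a free gap of 35 mm (y) by 36 mm (x) between bow and case. Axes as the padlock's.
- bottle: Bystander: amber glass bottle, 52 mm across, 120 mm high; origin at the centre of its underside.
- beaker: Bystander: open glass beaker, 64 mm across, 85 mm high; origin at the centre of its underside.
- dish_pot: Bystander: round white lidded pot, 76 mm across, 34 mm high; origin at the centre of its underside.
Not all that is in view belongs to the job. What is shaped like the holder but orange is not meant.

How it is judged (in metres and radians):
On the way, in this order (a step that is already met when the one before it is completed fails the run):
1. the drawer is fully shut (within 5 mm) (value of joint cab_drawer0 below 0.005 m), for 0.2 s.
2. the dial's pointer stands at the shackle (within 0.12 rad) (value of joint dial between -0.12 and 0.12 rad), for 0.1 s.
3. the shackle is pulled out (at least 14 of its 18 mm) (value of joint shackle above 0.014 m), for 0.1 s.
At the end, for the whole second after the job is handed in: Drawer shut within 5 mm, shackle at least 14 mm out; the gripper alone holds the padlock still (under 30 mm/s), within 0.35 rad of level, its case centre within 50 mm horizontally of the staple, its underside more than 155 mm above the bench (about 20 mm over the staple) (value of joint cab_drawer0 below 0.005 m and value of joint shackle above 0.014 m and horizontal distance between padlock and hasp_eye below 0.05 m and height (world z) of padlock above 0.155 m and angle between padlock's own z axis and vertical below 0.35 rad and contact force between the fingers and padlock above 2 N and contact force between each of cab, holder and padlock below 0.3 N and linear speed of padlock below 0.03 m/s); the arm keeps its last pose, push and grip.
It fails at once if a bystander is moved more than 40 mm or knocked over (distance of any of bottle, beaker, dish_pot from where it was at the start of the episode above 0.04 m or angle between any of bottle, beaker, dish_pot's own z axis and vertical above 0.5 rad).
It also fails if it takes over 69 s, if anything falls off the work surface, if the arm or the gripper's body presses on something with over 40 N, if the wrist force passes 120 N, or if a joint passes its speed limit or range.

## Working session

There is one attempt and no reset: what is moved stays moved. The work goes in short steps, Python scripts to look and compute and a shell command to move; the robot and the scene stay as the last step left them, time stands still between calls to the robot, and variables do not carry over. Pictures are saved under pics/ and viewed, and the job is handed in when it is done.

```bash
ls; mkdir -p pics; python3 - <<'E'
from workcell import r
import cv2,numpy as np
print(r.get_obs(), r.grasp_offset)
for n in("side","top"):
    im,d=r.get_image(n); cv2.imwrite(f"pics/{n}0.png",im); np.save(f"{n}0.npy",d)
    np.save(f"{n}0im.npy",im)
    print(n,r.camera_params(n))
E
```

```text
pics
{'time_s': 0.0, 'qpos': array([-8.30465260e+01,  1.79589930e+01,  8.58524133e+01, -5.44016342e-04,
        7.62605071e+01, -1.27995700e+01]), 'qvel': array([ 0.00258018,  0.04818931,  0.04130207,  0.00884432,  0.01766046,
       -0.03561829]), 'effort': array([ 1.12892689e-03, -4.02204573e+01, -2.52267998e+01,  6.95524807e-02,
        3.52266594e-02, -1.33716212e-04]), 'position': array([ 177.39215496, -493.87115364,  238.17558192]), 'tool_rot': array([-9.00702435e+01,  1.54166296e-02, -1.60246836e+02]), 'force': array([0.00401679, 0.19951591, 0.34522922]), 'ft_torque': array([-0.00420555,  0.00717684, -0.03712861]), 'gripper_width': 88.02255644276804} -18.700000000000003
side {'fx': 529.186977903269, 'fy': 529.186977903269, 'cx': 309.120942832174, 'cy': 239.04951971558435, 'world_from_camera': array([[-9.41522875e-01, -2.55124463e-01,  2.20104939e-01,
         3.68948622e+02],
       [-3.36941137e-01,  7.17349186e-01, -6.09820314e-01,
         5.41837366e+02],
       [-2.31201888e-03, -6.48322183e-01, -7.61362595e-01,
         8.09008975e+02],
       [ 0.00000000e+00,  0.00000000e+00,  0.00000000e+00,
         1.00000000e+00]])}
top {'fx': 466.70260374754884, 'fy': 466.70260374754884, 'cx': 317.03019526447633, 'cy': 243.90236395067333, 'world_from_camera': array([[ 2.93975816e-02, -9.81193713e-01,  1.90773898e-01,
         3.73401907e+02],
       [-9.99546572e-01, -3.01003572e-02, -7.86424921e-04,
        -3.74460449e+01],
       [ 6.51399766e-03, -1.90664277e-01, -9.81633690e-01,
         1.07507051e+03],
       [ 0.00000000e+00,  0.00000000e+00,  0.00000000e+00,
         1.00000000e+00]])}
```

View pics/side0.png

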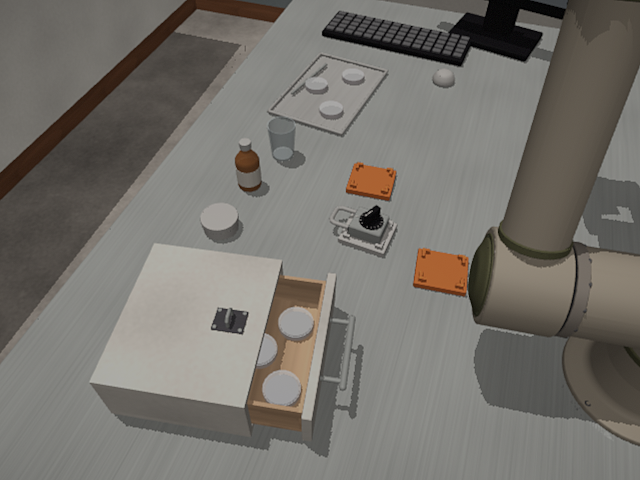

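View pics/top0.png

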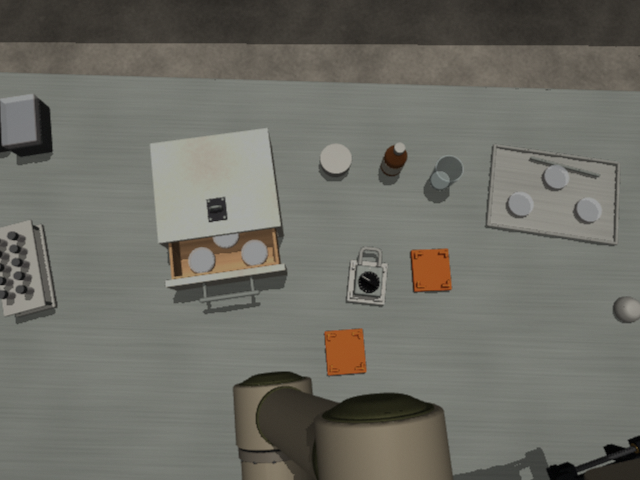

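The top view shows the cabinet at (215,190) with its drawer open and handle near (230,296). The lock is at (367,280) with the shackle upward (+x). The bystanders are around (335,158) to (447,170).

```bash
cat > h.py <<'E'
from workcell import r
import numpy as np,cv2
def ray(n,u,v):
    p=r.camera_params(n);T=p["world_from_camera"]
    d=T[:3,:3]@np.array([(u-p["cx"])/p["fx"],(v-p["cy"])/p["fy"],1]);return T[:3,3],d
def onz(n,u,v,z):
    o,d=ray(n,u,v);return o+d*(z-o[2])/d[2]
def cloud(n,D):
    p=r.camera_params(n);T=p["world_from_camera"]
    v,u=np.mgrid[:480,:640]
    P=np.stack([(u-p["cx"])/p["fx"]*D,(v-p["cy"])/p["fy"]*D,D],-1)
    W=P@T[:3,:3].T+T[:3,3];W[D<=0]=np.nan;return W
def crop(im,u0,v0,u1,v1,k,name):
    cv2.imwrite(name,cv2.resize(im[v0:v1,u0:u1],None,fx=k,fy=k,interpolation=cv2.INTER_CUBIC))
E
python3 - <<'E'
from h import *
t=np.load("top0im.npy");s=np.load("side0im.npy")
a=cv2.resize(t[240:310,330:410],None,fx=5,fy=5,interpolation=cv2.INTER_CUBIC)
b=cv2.resize(s[190:260,320:400],None,fx=5,fy=5,interpolation=cv2.INTER_CUBIC)
cv2.imwrite("pics/c1.png",np.hstack([a,b]))
crop(t,140,120,300,320,3,"pics/c2.png")
for n in("top","side"):
    W=cloud(n,np.load(n+"0.npy"))
    np.save(n+"W.npy",W)
W=np.load("topW.npy")
for z0,z1,nm in((104,116,"cabtop"),(66,78,"z72")):
    m=(W[...,2]>z0)&(W[...,2]<z1); m[:, :130]=0; m[:,300:]=0; m[320:]=0
    m=cv2.morphologyEx(m.astype(np.uint8),cv2.MORPH_OPEN,np.ones((3,3))) if nm=="cabtop" else m
    P=W[m>0]; rr=cv2.minAreaRect(P[:,:2].astype(np.float32)); print(nm,len(P),rr,P[:,2].mean() if len(P) else 0, cv2.boxPoints(rr).round(1).tolist())
E
```

```text
cabtop 11982 ((687.3817749023438, 187.92120361328125), (227.25338745117188, 261.38641357421875), 9.990110397338867) 109.93031327947389 [[552.7999877929688, 296.8999938964844], [598.2000122070312, 39.5], [822.0, 78.9000015258789], [776.5999755859375, 336.29998779296875]]
z72 537 ((614.9310302734375, 173.8235321044922), (345.67181396484375, 258.6976318359375), 9.975051879882812) 74.20116639129772 [[422.29998779296875, 271.29998779296875], [467.1000061035156, 16.5], [807.5999755859375, 76.4000015258789], [762.7000122070312, 331.20001220703125]]
```

View pics/c1.png

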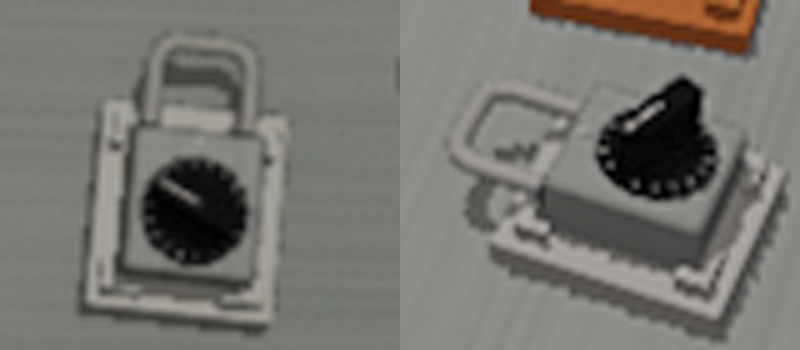

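View pics/c2.png

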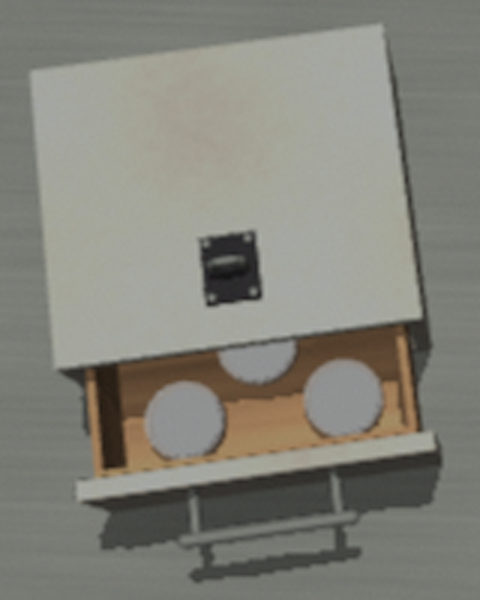

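```bash
python3 - <<'E'
from h import *
W=np.load("topW.npy");t=np.load("top0im.npy").astype(int);S=np.load("sideW.npy")
print("staple z134",onz("top",216,207.3,134),onz("side",230,312,134))
# handle
m=np.zeros((480,640),bool);m[285:312,195:265]=1
m&=(W[...,2]>64)&(W[...,2]<85)
P=W[m];print("handle pts",len(P),P[:,2].mean(),cv2.minAreaRect(P[:,:2].astype(np.float32)))
m=np.zeros((480,640),bool);m[300:400,325:365]=1
m&=(S[...,2]>64)&(S[...,2]<85)
P=S[m];print("handle side",len(P),P[:,2].mean(),cv2.minAreaRect(P[:,:2].astype(np.float32)))
def lock(Wn,u0,v0,u1,v1):
  m=np.zeros((480,640),bool);m[v0:v1,u0:u1]=1
  for nm,a,b in(("block",10,17),("casetop",41,46.2),("shackle",26,39),("bar",60,80)):
    q=m&(Wn[...,2]>a)&(Wn[...,2]<b);P=Wn[q]
    if len(P)>4:print(nm,len(P),P[:,2].mean().round(1),P.mean(0).round(1),cv2.minAreaRect(P[:,:2].astype(np.float32)))
print("top");lock(W,335,240,400,310)
print("side");lock(S,320,190,405,260)
# dial dark in top
hsv=t.max(2)
q=np.zeros((480,640),bool);q[260:300,352:385]=1
q&=hsv<50
c=max(cv2.findContours(q.astype(np.uint8),cv2.RETR_EXTERNAL,cv2.CHAIN_APPROX_NONE)[0],key=cv2.contourArea)
print("dial",cv2.fitEllipse(c),onz("top",*cv2.fitEllipse(c)[0],48))
# white line on pointer
q=np.zeros((480,640),bool);q[268:290,356:380]=1
for (u,v) in((330+162/5,240+182/5),(330+197/5,240+200/5)): print("line",onz("top",u,v,74))
for (u,v) in((320+(628-400)/5,190+130/5),(320+(662-400)/5,190+103/5)): print("line side",onz("side",u,v,74))
E
```

```text
staple z134 [627.46979702 174.42348976 134.        ] [627.48215358 176.26687273 134.        ]
handle pts 373 75.8215376673987 ((462.2386169433594, 146.65225219726562), (35.43234634399414, 128.99090576171875), 9.847050666809082)
handle side 755 75.88875077996542 ((466.1030578613281, 136.08993530273438), (40.6612548828125, 156.53939819335938), 10.260848045349121)
top
block 541 13.7 [ 490.7 -151.4   13.7] ((496.3670654296875, -155.69012451171875), (86.06144714355469, 95.62187194824219), 84.97779846191406)
casetop 362 43.7 [ 499.2 -155.    43.7] ((496.5662536621094, -155.70542907714844), (59.28658676147461, 65.28276824951172), 85.46890258789062)
shackle 250 34.0 [ 540.1 -157.6   34. ] ((516.145751953125, -158.3874969482422), (71.7373275756836, 117.25093841552734), 84.92485046386719)
bar 120 72.4 [ 492.1 -153.9   72.4] ((493.0624084472656, -153.78851318359375), (39.285701751708984, 13.086085319519043), 63.40412902832031)
side
block 704 13.8 [ 494.1 -167.1   13.8] ((501.84228515625, -189.2069091796875), (113.35150146484375, 179.01548767089844), 10.490883827209473)
casetop 375 43.8 [ 497.  -147.    43.8] ((495.04046630859375, -153.63145446777344), (61.093406677246094, 66.65821838378906), 83.69292449951172)
shackle 399 33.4 [ 526.8 -145.3   33.4] ((517.6451416015625, -153.50787353515625), (57.39295959472656, 112.838134765625), 82.43476104736328)
bar 170 70.5 [ 490.7 -150.1   70.5] ((491.2749328613281, -152.15760803222656), (41.75865173339844, 13.481687545776367), 64.64114379882812)
dial ((368.6446533203125, 282.4461669921875), (18.85417366027832, 19.334632873535156), 64.00800323486328) [ 489.84030662 -154.7349616    48.        ]
line [ 499.56695001 -138.18150492   74.        ]
line [ 492.22646424 -153.34970286   74.        ]
line side [ 499.97108251 -136.70158406   74.        ]
line side [ 491.55583718 -154.6319332    74.        ]
```

```bash
cat >> h.py <<'E'
def go(x,y,z,yaw):
    o=r.get_obs();p=o["position"];a=np.radians(o["tool_rot"][2]);d=np.array([x,y,z])-p
    sp=-(yaw-o["tool_rot"][2]+180)%360-0; sp=(-(yaw-o["tool_rot"][2])+180)%360-180
    print("t",o["time_s"],"pos",p.round(1),"rot",o["tool_rot"].round(1),"F",o["force"].round(1),"w",round(o["gripper_width"],1))
    print("tx %.1f ty %.1f tz %.1f spin %.1f"%(d[0]*np.cos(a)+d[1]*np.sin(a),-d[2],-d[0]*np.sin(a)+d[1]*np.cos(a),sp))
E
python3 -c "
from h import *
go(401,136,200,-170)"
python3 -m handwheel '[{"tx":-53,"ty":5,"tz":-65,"spin":5},{"tx":-106,"ty":10,"tz":-129,"spin":10},{"tx":-159,"ty":15,"tz":-194,"spin":10},{"tx":-212,"ty":20,"tz":-258,"spin":10},{"tx":-265,"ty":25,"tz":-323,"spin":10},{"tx":-318,"ty":30,"tz":-387,"spin":10},{"tx":-371,"ty":35,"tz":-452,"spin":10},{"tx":-424,"ty":38,"tz":-517,"spin":10}]' 255 30
python3 -c "
from h import *
go(401,136,62,-170)"
```

```text
t 0.1 pos [ 177.4 -493.9  238.2] rot [ -90.1    0.  -160.2] F [ 0.1  0.  -0.2] w 87.9
tx -423.3 ty 38.2 tz -517.2 spin 9.8
time_s: 1.1
position: [345.2, -22.0, 209.4]
tool_rot: [-90.0, 0.0, -170.3]
force: [0.9, -1.0, 0.5]
gripper_width: 10.1
t 1.1 pos [345.2 -22.  209.4] rot [ -90.     0.  -170.3] F [ 0.9 -1.   0.5] w 10.1
tx -81.7 ty 147.4 tz -146.3 spin -0.3
```

```bash
python3 -m handwheel '[{"tx":-27,"ty":10,"tz":-48},{"tx":-54,"ty":20,"tz":-96},{"tx":-82,"ty":40,"tz":-146},{"tx":-82,"ty":80,"tz":-146},{"tx":-82,"ty":120,"tz":-146},{"tx":-82,"ty":147,"tz":-146},{"tx":-82,"ty":147,"tz":-146},{"tx":-82,"ty":147,"tz":-146}]'
python3 -c "
from h import *
go(401,136,62,-170)
im,d=r.get_image('top');crop(im,140,120,340,320,3,'pics/p1.png')
im,d=r.get_image('side');cv2.imwrite('pics/p1s.png',im)"
```

```text
t 1.1 pos [345.2 -22.  209.4] rot [ -90.     0.  -170.3] F [ 0.9 -1.   0.5] w 10.1
tx -81.7 ty 147.4 tz -146.3 spin -0.3invalid input at $[0]: expected keys tx, ty, tz, spin
```

View pics/p1s.png

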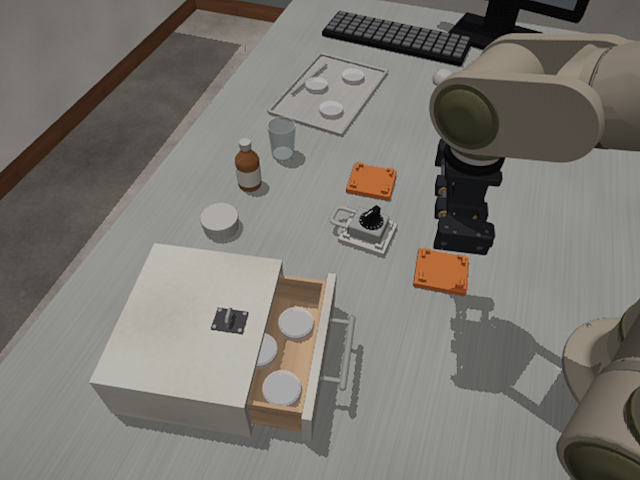

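The side view shows the arm still above the bench at about (465,200). That call was refused because every row needs all four keys.

```bash
python3 -m handwheel '[{"tx":-27,"ty":10,"tz":-48,"spin":0},{"tx":-54,"ty":20,"tz":-96,"spin":0},{"tx":-82,"ty":40,"tz":-146,"spin":0},{"tx":-82,"ty":80,"tz":-146,"spin":0},{"tx":-82,"ty":120,"tz":-146,"spin":0},{"tx":-82,"ty":147,"tz":-146,"spin":0},{"tx":-82,"ty":147,"tz":-146,"spin":0},{"tx":-82,"ty":147,"tz":-146,"spin":0}]'
python3 -c "
from h import *
go(401,136,62,-170)
im,d=r.get_image('top');crop(im,140,120,340,320,3,'pics/p1.png')
im,d=r.get_image('side');cv2.imwrite('pics/p2s.png',im)"
```

```text
time_s: 2.2
position: [401.8, 133.5, 63.3]
tool_rot: [-90.0, 0.1, -170.3]
force: [0.1, 0.2, -0.3]
gripper_width: 0.7
t 2.2 pos [401.8 133.5  63.3] rot [-9.000e+01  1.000e-01 -1.703e+02] F [ 0.1  0.2 -0.3] w 0.7
tx 0.4 ty 1.3 tz -2.6 spin -0.3
```

View pics/p2s.png

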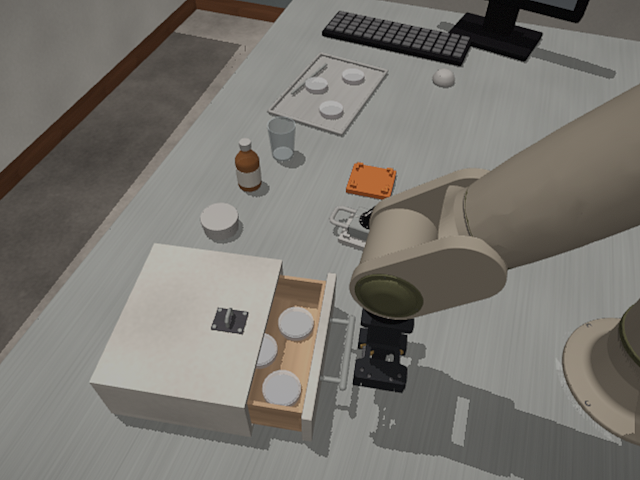

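The closed gripper is just in front of the handle (350,350). Next I push along cabinet +x.

```bash
python3 -m handwheel '[{"tx":-15,"ty":2,"tz":-3,"spin":0},{"tx":-30,"ty":2,"tz":-3,"spin":0},{"tx":-42,"ty":2,"tz":-3,"spin":0},{"tx":-54,"ty":2,"tz":-3,"spin":0},{"tx":-66,"ty":2,"tz":-3,"spin":0},{"tx":-78,"ty":2,"tz":-3,"spin":0},{"tx":-88,"ty":2,"tz":-3,"spin":0},{"tx":-96,"ty":2,"tz":-3,"spin":0}]'
python3 -c "
from h import *
go(511,152,62,-170)
im,d=r.get_image('side');cv2.imwrite('pics/p3s.png',im)"
```

```text
time_s: 3.3
position: [495.8, 153.2, 60.3]
tool_rot: [-90.0, -0.0, -170.2]
force: [-1.7, 0.7, 1.8]
gripper_width: 0.3
t 3.3 pos [495.8 153.2  60.3] rot [ -90.    -0.  -170.2] F [-1.7  0.7  1.8] w 0.3
tx -14.8 ty -1.7 tz 3.7 spin -0.2
```

View pics/p3s.png

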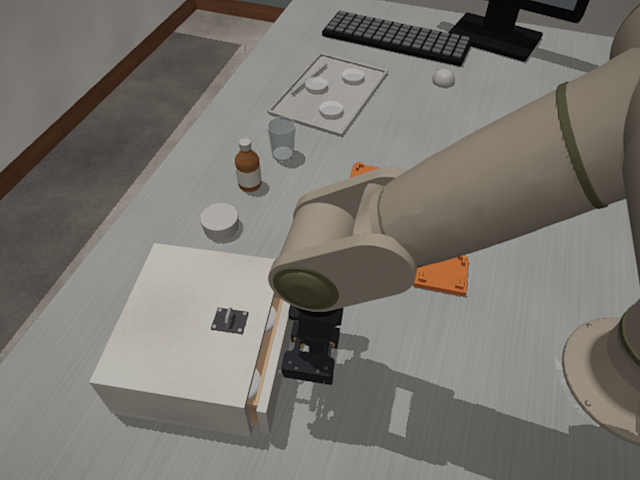

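The drawer is nearly shut, with a small gap left at (262,380). I'll keep pushing gently until the force rises.

```bash
python3 -m handwheel '[{"tx":-3,"ty":0,"tz":0,"spin":0},{"tx":-6,"ty":0,"tz":0,"spin":0},{"tx":-9,"ty":0,"tz":0,"spin":0},{"tx":-11,"ty":0,"tz":0,"spin":0},{"tx":-12,"ty":0,"tz":0,"spin":0},{"tx":-12,"ty":0,"tz":0,"spin":0},{"tx":-12,"ty":0,"tz":0,"spin":0},{"tx":-12,"ty":0,"tz":0,"spin":0}]'
python3 -c "
from h import *
go(511,152,62,-170)
im,d=r.get_image('side');crop(im,80,230,400,450,2,'pics/p4s.png')"
```

```text
time_s: 4.35
position: [507.1, 155.1, 60.5]
tool_rot: [-90.0, 0.0, -170.2]
force: [-0.4, -0.9, 0.2]
gripper_width: 0.4
t 4.35 pos [507.1 155.1  60.5] rot [ -90.     0.  -170.2] F [-0.4 -0.9  0.2] w 0.4
tx -3.3 ty -1.5 tz 3.7 spin -0.2
```

View pics/p4s.png

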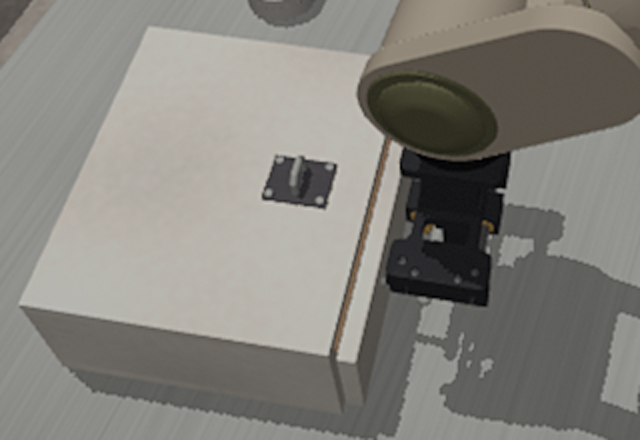

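A few millimetres of gap remain at (360,260) in the crop, so I'll push further in small steps.

```bash
python3 -m handwheel '[{"tx":-1,"ty":0,"tz":0,"spin":0},{"tx":-2,"ty":0,"tz":0,"spin":0},{"tx":-3,"ty":0,"tz":0,"spin":0},{"tx":-4,"ty":0,"tz":0,"spin":0},{"tx":-5,"ty":0,"tz":0,"spin":0},{"tx":-5,"ty":0,"tz":0,"spin":0},{"tx":-5,"ty":0,"tz":0,"spin":0},{"tx":-5,"ty":0,"tz":0,"spin":0}]'
python3 -c "
from h import *
go(511,152,62,-170)
im,d=r.get_image('side');crop(im,80,230,400,450,2,'pics/p5s.png')"
```

```text
time_s: 5.4
position: [510.2, 155.7, 60.3]
tool_rot: [-90.0, -0.3, -170.2]
force: [-11.2, -2.2, 7.8]
gripper_width: 0.4
t 5.4 pos [510.2 155.7  60.3] rot [ -90.    -0.3 -170.2] F [-11.2  -2.2   7.8] w 0.4
tx -0.1 ty -1.7 tz 3.7 spin -0.2
```

View pics/p5s.png

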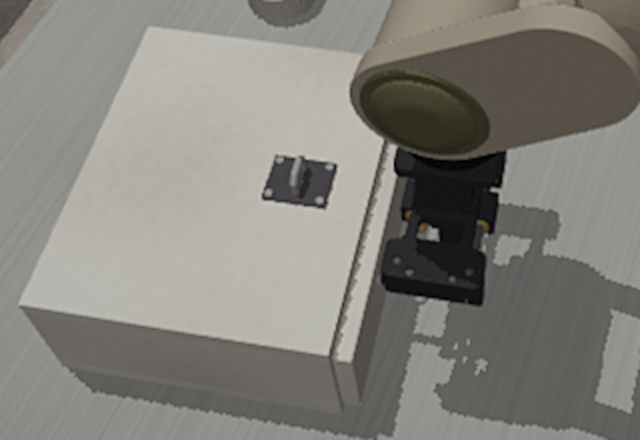

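The gap is closed and 11 N is pushing back, so the drawer is shut. I'll retreat, rise and travel to above the dial.

```bash
python3 -m handwheel '[{"tx":20,"ty":-5,"tz":0,"spin":0},{"tx":30,"ty":-50,"tz":5,"spin":0},{"tx":40,"ty":-80,"tz":50,"spin":-10},{"tx":50,"ty":-80,"tz":105,"spin":-20},{"tx":58,"ty":-80,"tz":160,"spin":-30},{"tx":64,"ty":-80,"tz":215,"spin":-40},{"tx":68,"ty":-80,"tz":270,"spin":-50},{"tx":70,"ty":-75,"tz":303,"spin":-54}]' 0 30
python3 - <<'E'
from h import *
go(492.3,-154.8,52,-116.5)
im,d=r.get_image('side');cv2.imwrite('pics/p6s.png',im)
im2,d=r.get_image('top');cv2.imwrite('pics/p6t.png',im2)
W=cloud('side',r.get_image('side')[1])
m=np.zeros((480,640),bool);m[190:260,320:405]=1
q=m&(W[...,2]>60)&(W[...,2]<80);P=W[q]
print(len(P),P.mean(0),cv2.minAreaRect(P[:,:2].astype(np.float32)))
E
```

```text
time_s: 6.45
position: [494.7, -157.2, 135.7]
tool_rot: [-89.9, -0.0, -116.1]
force: [0.1, 0.8, 0.6]
gripper_width: 78.6
t 6.45 pos [ 494.7 -157.2  135.7] rot [ -89.9   -0.  -116.1] F [0.1 0.8 0.6] w 78.6
tx -1.1 ty 83.7 tz -3.2 spin 0.4
166 [ 490.83133923 -150.34415747   70.63859886] ((492.7047424316406, -151.9217071533203), (40.965858459472656, 15.000421524047852), 62.763954162597656)
```

View pics/p6s.png

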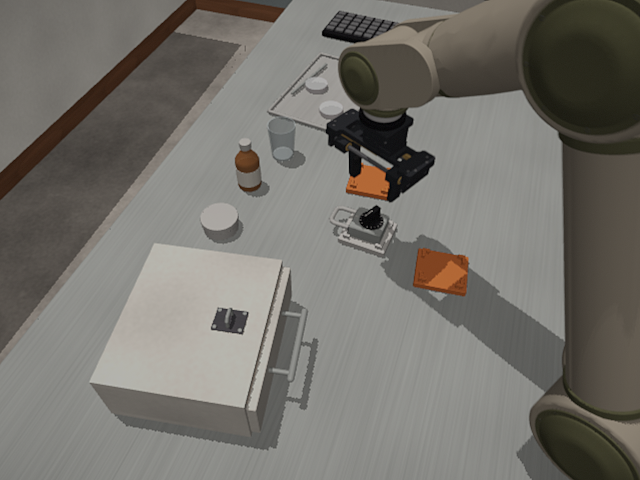

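The drawer is shut, and the gripper hangs over the dial at (370,215), lined up with the bar. Next it goes down.

```bash
python3 -m handwheel '[{"tx":-1,"ty":15,"tz":-3,"spin":0},{"tx":-1,"ty":35,"tz":-3,"spin":0},{"tx":-1,"ty":55,"tz":-3,"spin":0},{"tx":-1,"ty":70,"tz":-3,"spin":0},{"tx":-1,"ty":79,"tz":-3,"spin":0},{"tx":-1,"ty":83,"tz":-3,"spin":0},{"tx":-1,"ty":83,"tz":-3,"spin":0},{"tx":-1,"ty":83,"tz":-3,"spin":0}]' 110 15
python3 -c "
from h import *
go(492.3,-154.8,52,-116.5)
im,d=r.get_image('side');crop(im,280,100,480,280,4,'pics/p7s.png')"
```

```text
time_s: 7.6
position: [492.3, -152.5, 52.8]
tool_rot: [-90.0, -0.0, -116.2]
force: [-0.5, 0.4, -0.2]
gripper_width: 50.3
t 7.6 pos [ 492.3 -152.5   52.8] rot [ -90.    -0.  -116.2] F [-0.5  0.4 -0.2] w 50.3
tx 2.1 ty 0.8 tz 1.0 spin 0.3
```

View pics/p7s.png

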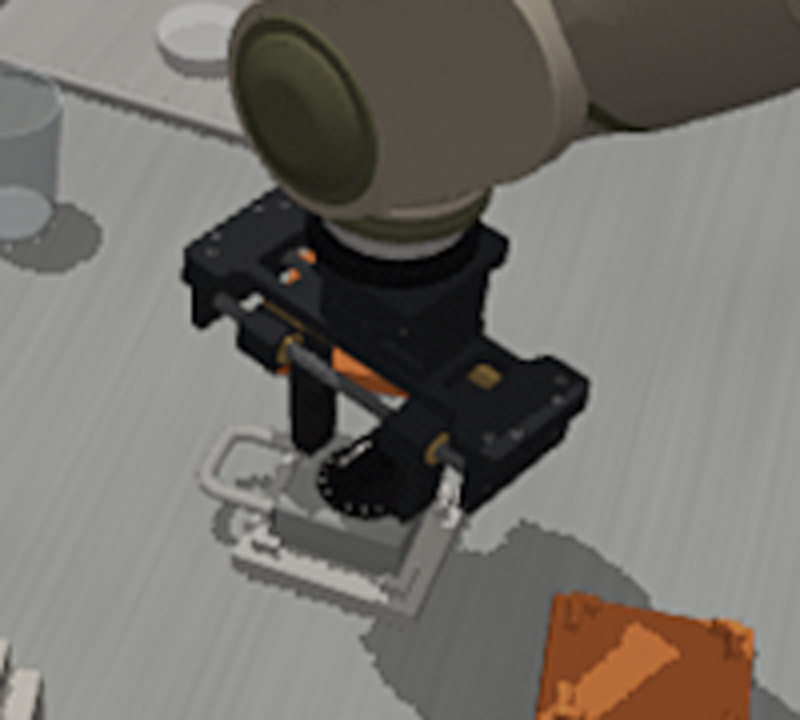

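The fingers straddle the bar. I'll correct by about 2 mm and close.

```bash
python3 -m handwheel '[{"tx":1,"ty":0,"tz":1,"spin":0},{"tx":2,"ty":0,"tz":1,"spin":0},{"tx":2,"ty":0,"tz":1,"spin":0},{"tx":2,"ty":0,"tz":1,"spin":0},{"tx":2,"ty":0,"tz":1,"spin":0},{"tx":2,"ty":0,"tz":1,"spin":0},{"tx":2,"ty":0,"tz":1,"spin":0},{"tx":2,"ty":0,"tz":1,"spin":0}]' 255 15
python3 -c "
from h import *
go(492.3,-154.8,52,-116.5);print(r.get_obs()['ft_torque'])"
```

```text
time_s: 8.65
position: [491.9, -154.5, 52.4]
tool_rot: [-90.0, -0.0, -116.2]
force: [-3.3, 0.5, 2.9]
gripper_width: 12.9
t 8.65 pos [ 491.9 -154.5   52.4] rot [ -90.    -0.  -116.2] F [-3.3  0.5  2.9] w 12.9
tx 0.1 ty 0.4 tz 0.5 spin 0.3
[-0.02774235  0.4956366   0.00344377]
```

The bar is gripped at 12.9 mm, which matches its 13 mm thickness. To point the pointer at -5°, I need about +69° of spin in total.

```bash
python3 -m handwheel '[{"tx":0,"ty":0,"tz":0,"spin":6},{"tx":0,"ty":0,"tz":0,"spin":12},{"tx":0,"ty":0,"tz":0,"spin":18},{"tx":0,"ty":0,"tz":0,"spin":24},{"tx":0,"ty":0,"tz":0,"spin":30},{"tx":0,"ty":0,"tz":0,"spin":36},{"tx":0,"ty":0,"tz":0,"spin":42},{"tx":0,"ty":0,"tz":0,"spin":48}]'
python3 -m handwheel '[{"tx":0,"ty":0,"tz":0,"spin":5},{"tx":0,"ty":0,"tz":0,"spin":10},{"tx":0,"ty":0,"tz":0,"spin":15},{"tx":0,"ty":0,"tz":0,"spin":19},{"tx":0,"ty":0,"tz":0,"spin":21},{"tx":0,"ty":0,"tz":0,"spin":21},{"tx":0,"ty":0,"tz":0,"spin":21},{"tx":0,"ty":0,"tz":0,"spin":21}]'
python3 -c "
from h import *
go(492.3,-154.8,52,175);print(r.get_obs()['ft_torque'])"
```

```text
time_s: 9.65
position: [492.0, -154.5, 52.4]
tool_rot: [-90.0, -0.0, -164.4]
force: [-2.4, -0.3, 1.6]
gripper_width: 13.0
time_s: 10.65
position: [492.2, -154.8, 52.4]
tool_rot: [-90.0, 0.0, 174.8]
force: [-2.7, -4.3, 0.7]
gripper_width: 12.7
t 10.65 pos [ 492.2 -154.8   52.4] rot [-90.    0.  174.8] F [-2.7 -4.3  0.7] w 12.7
tx -0.1 ty 0.4 tz 0.0 spin -0.2
[-0.61771898  0.38605388 -0.08339592]
```

```bash
python3 -m handwheel '[{"tx":0,"ty":0,"tz":0,"spin":0},{"tx":0,"ty":0,"tz":0,"spin":0},{"tx":0,"ty":0,"tz":0,"spin":0},{"tx":0,"ty":-20,"tz":0,"spin":0},{"tx":0,"ty":-50,"tz":0,"spin":-10},{"tx":0,"ty":-80,"tz":0,"spin":-20},{"tx":0,"ty":-80,"tz":0,"spin":-30},{"tx":0,"ty":-80,"tz":0,"spin":-40}]' 110 15
python3 -m handwheel '[{"tx":0,"ty":0,"tz":0,"spin":-10},{"tx":0,"ty":0,"tz":0,"spin":-20},{"tx":0,"ty":0,"tz":0,"spin":-30},{"tx":0,"ty":0,"tz":0,"spin":-40},{"tx":0,"ty":0,"tz":0,"spin":-50},{"tx":0,"ty":0,"tz":0,"spin":-50},{"tx":0,"ty":0,"tz":0,"spin":-50},{"tx":0,"ty":0,"tz":0,"spin":-50}]'
python3 - <<'E'
from h import *
go(570,-161.4,110,-95)
im,d=r.get_image('side');crop(im,300,160,420,260,6,'pics/p8s.png');cv2.imwrite('pics/p8.png',im)
W=cloud('side',r.get_image('side')[1])
m=np.zeros((480,640),bool);m[190:260,320:405]=1
for a,b in((41,46.2),(60,80)):
    q=m&(W[...,2]>a)&(W[...,2]<b);P=W[q]
    print(len(P),P.mean(0),cv2.minAreaRect(P[:,:2].astype(np.float32)))
E
```

```text
time_s: 11.65
position: [492.2, -154.5, 132.7]
tool_rot: [-90.0, 0.0, -144.9]
force: [0.5, -0.1, -0.1]
gripper_width: 49.9
time_s: 12.65
position: [492.1, -154.5, 132.4]
tool_rot: [-90.0, 0.0, -95.4]
force: [0.0, 0.5, 0.2]
gripper_width: 50.1
t 12.65 pos [ 492.1 -154.5  132.4] rot [-90.    0.  -95.4] F [0.  0.5 0.2] w 50.1
tx -0.4 ty 22.4 tz 78.2 spin -0.4
349 [ 496.78054364 -144.03396056   43.67306153] ((495.60345458984375, -153.61114501953125), (62.83811569213867, 65.78751373291016), 83.16529846191406)
192 [ 492.79687174 -150.71221791   70.40103323] ((494.2472229003906, -152.45152282714844), (16.65001106262207, 40.963478088378906), 84.67101287841797)
```

View pics/p8s.png

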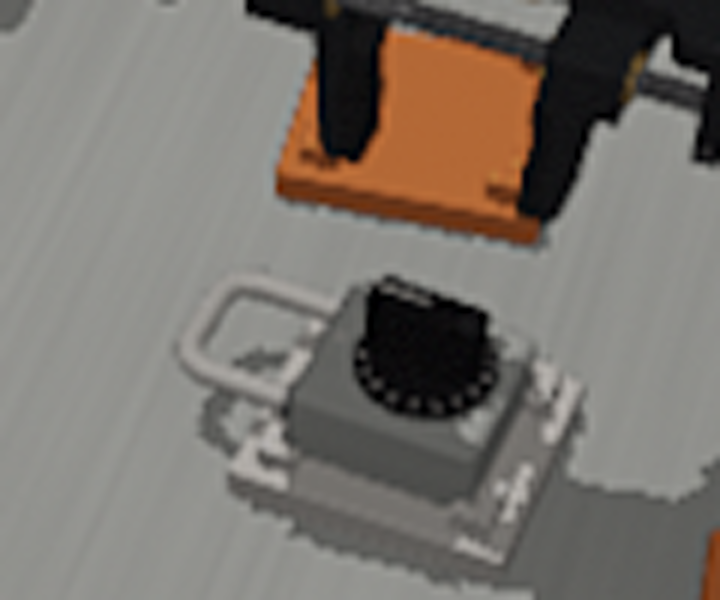

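The bar now points at -5.3° against a case yaw of about -5°, so the dial is in the zero notch. Next I check the bow's position.

```bash
python3 - <<'E'
from h import *
print(onz("top",330+207/5,240+39/5,35), onz("side",300+200/6,160+325/6,33))
W=np.load("topW.npy")
m=np.zeros((480,640),bool);m[240:262,350:390]=1
m&=(W[...,2]>27)&(W[...,2]<40)&(W[...,0]>560)
P=W[m];print(len(P),P.mean(0),P[:,0].max(),P[:,1].min(),P[:,1].max())
E
python3 -m handwheel '[{"tx":0,"ty":-5,"tz":20,"spin":0},{"tx":0,"ty":-5,"tz":45,"spin":0},{"tx":0,"ty":-5,"tz":65,"spin":0},{"tx":0,"ty":-5,"tz":78,"spin":0},{"tx":0,"ty":5,"tz":78,"spin":0},{"tx":0,"ty":15,"tz":78,"spin":0},{"tx":0,"ty":22,"tz":78,"spin":0},{"tx":0,"ty":22,"tz":78,"spin":0}]' 180 15
python3 -c "
from h import *
go(570,-161.5,22,-95)
im,d=r.get_image('side');crop(im,270,100,430,260,4,'pics/p9s.png')"
```

```text
[ 570.31186191 -161.81695076   35.        ] [ 569.61430863 -157.71914361   33.        ]
95 [ 567.7151964  -159.93904772   34.28407455] 575.1399549836763 -185.91134857321026 -136.15064195325309
time_s: 13.75
position: [569.3, -161.6, 109.8]
tool_rot: [-90.1, 0.0, -95.3]
force: [0.3, -0.1, 0.7]
gripper_width: 26.0
t 13.75 pos [ 569.3 -161.6  109.8] rot [-90.1   0.  -95.3] F [ 0.3 -0.1  0.7] w 26.0
tx -0.2 ty 87.8 tz 0.7 spin -0.3
```

View pics/p9s.png

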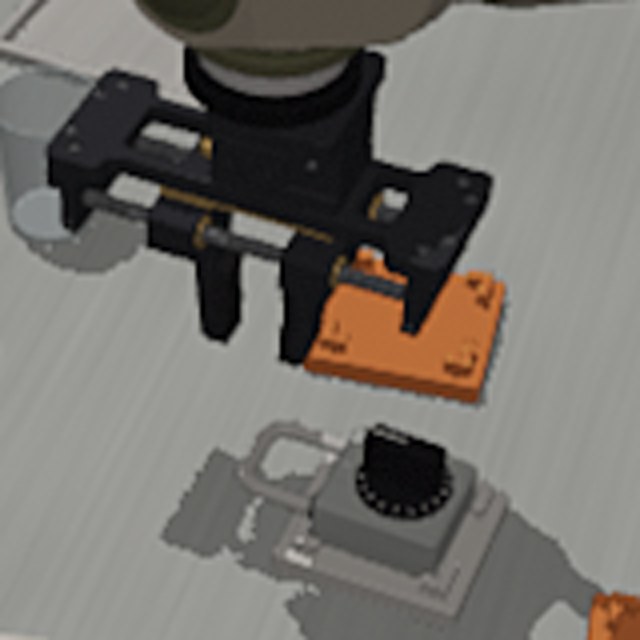

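The fingers sit above the U, with the finger end at (300,360) due to go inside it. The gripper's long side reaches towards the bottle and beaker, so I check that clearance before going down.

```bash
python3 - <<'E'
from h import *
S=np.load("sideW.npy");W=np.load("topW.npy")
for nm,(u0,v0,u1,v1),Wn in(("bottle",(230,135,268,195),S),("beaker",(265,112,300,165),S),("bottleT",(380,138,412,180),W),("beakerT",(425,150,468,195),W)):
    m=np.zeros((480,640),bool);m[v0:v1,u0:u1]=1;m&=(Wn[...,2]>25)
    P=Wn[m]
    if len(P):print(nm,len(P),np.percentile(P,[2,50,98],axis=0).round(0).tolist())
E
```

```text
bottle 892 [[753.0, -220.0, 27.0], [770.0, -197.0, 74.0], [797.0, -184.0, 121.0]]
beaker 900 [[717.0, -358.0, 28.0], [745.0, -316.0, 65.0], [776.0, -296.0, 86.0]]
bottleT 588 [[754.0, -233.0, 28.0], [768.0, -207.0, 81.0], [793.0, -187.0, 121.0]]
beakerT 650 [[718.0, -358.0, 27.0], [754.0, -333.0, 63.0], [777.0, -300.0, 86.0]]
```

The bottle starts at x≥750 and the body reaches only about 665, so it is clear.

```bash
python3 -m handwheel '[{"tx":0,"ty":20,"tz":0,"spin":0},{"tx":0,"ty":40,"tz":0,"spin":0},{"tx":0,"ty":55,"tz":0,"spin":0},{"tx":0,"ty":68,"tz":0,"spin":0},{"tx":0,"ty":77,"tz":0,"spin":0},{"tx":0,"ty":84,"tz":0,"spin":0},{"tx":0,"ty":88,"tz":0,"spin":0},{"tx":0,"ty":88,"tz":0,"spin":0}]'
python3 -c "
from h import *
go(590,-163.2,22,-95)
im,d=r.get_image('side');crop(im,270,100,430,260,4,'pics/p10s.png')"
```

```text
time_s: 14.8
position: [569.8, -161.7, 22.3]
tool_rot: [-90.0, 0.0, -95.2]
force: [0.5, 0.4, 0.6]
gripper_width: 25.8
t 14.8 pos [ 569.8 -161.7   22.3] rot [-90.    0.  -95.2] F [0.5 0.4 0.6] w 25.8
tx -0.3 ty 0.3 tz 20.3 spin -0.2
```

View pics/p10s.png

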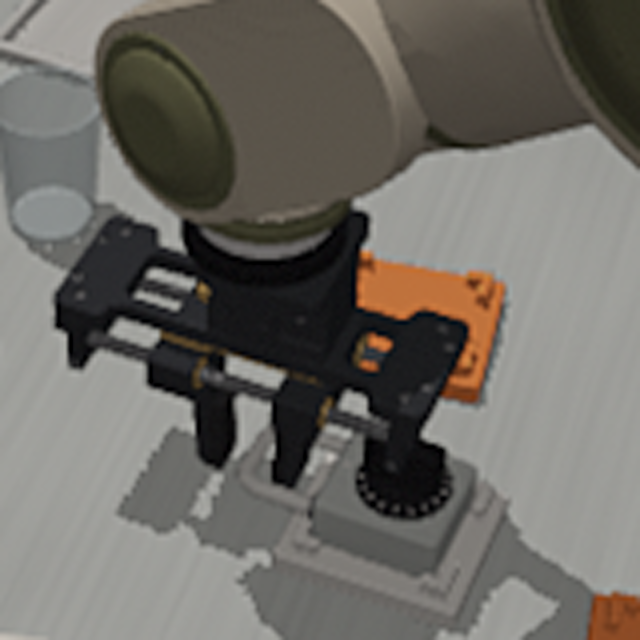

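The inner finger is inside the U and no force shows. I'll close lightly on the bow, then pull.

```bash
python3 -m handwheel '[{"tx":0,"ty":0,"tz":0,"spin":0},{"tx":0,"ty":0,"tz":0,"spin":0},{"tx":0,"ty":0,"tz":0,"spin":0},{"tx":0,"ty":0,"tz":0,"spin":0},{"tx":0,"ty":0,"tz":2,"spin":0},{"tx":0,"ty":0,"tz":5,"spin":0},{"tx":0,"ty":0,"tz":8,"spin":0},{"tx":0,"ty":0,"tz":11,"spin":0}]' 255 10
python3 -c "
from h import *
go(590,-163.2,22,-95)"
python3 -m handwheel '[{"tx":0,"ty":0,"tz":2,"spin":0},{"tx":0,"ty":0,"tz":4,"spin":0},{"tx":0,"ty":0,"tz":6,"spin":0},{"tx":0,"ty":0,"tz":7,"spin":0},{"tx":0,"ty":0,"tz":8,"spin":0},{"tx":0,"ty":0,"tz":8,"spin":0},{"tx":0,"ty":0,"tz":8,"spin":0},{"tx":0,"ty":0,"tz":8,"spin":0}]'
python3 -c "
from h import *
go(590,-163.2,22,-95)
im,d=r.get_image('side');crop(im,270,100,430,260,4,'pics/p11s.png')"
```

```text
time_s: 15.85
position: [580.9, -162.7, 22.3]
tool_rot: [-90.0, -0.0, -95.2]
force: [-1.1, -0.3, 1.0]
gripper_width: 8.8
t 15.85 pos [ 580.9 -162.7   22.3] rot [-90.   -0.  -95.2] F [-1.1 -0.3  1. ] w 8.8
tx -0.4 ty 0.3 tz 9.1 spin -0.2
time_s: 16.85
position: [587.5, -162.8, 21.7]
tool_rot: [-90.2, 0.1, -95.2]
force: [-5.6, 2.1, 0.0]
gripper_width: 8.6
t 16.85 pos [ 587.5 -162.8   21.7] rot [-90.2   0.1 -95.2] F [-5.6  2.1  0. ] w 8.6
tx 0.2 ty -0.3 tz 2.5 spin -0.2
```

View pics/p11s.png

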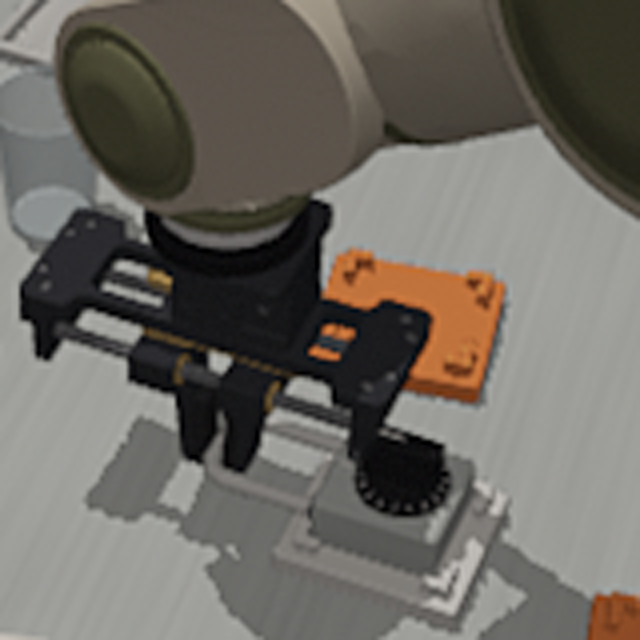

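The bow moved 17.7 mm and resistance is rising, which means the stop. I'll give it one more small tug, then release and rise.

```bash
python3 -m handwheel '[{"tx":0,"ty":0,"tz":1,"spin":0},{"tx":0,"ty":0,"tz":1,"spin":0},{"tx":0,"ty":0,"tz":0,"spin":0},{"tx":0,"ty":0,"tz":0,"spin":0},{"tx":0,"ty":0,"tz":-1,"spin":0},{"tx":0,"ty":0,"tz":-1,"spin":0},{"tx":0,"ty":0,"tz":-1,"spin":0},{"tx":0,"ty":0,"tz":-1,"spin":0}]'
python3 -m handwheel '[{"tx":0,"ty":0,"tz":0,"spin":0},{"tx":0,"ty":0,"tz":0,"spin":0},{"tx":0,"ty":0,"tz":0,"spin":0},{"tx":0,"ty":-15,"tz":0,"spin":0},{"tx":0,"ty":-35,"tz":0,"spin":0},{"tx":0,"ty":-60,"tz":0,"spin":0},{"tx":0,"ty":-90,"tz":0,"spin":0},{"tx":0,"ty":-120,"tz":0,"spin":0}]' 185 15
python3 -c "
from h import *
go(496,-155,130,175)
im,d=r.get_image('side');crop(im,270,100,430,260,4,'pics/p12s.png')"
```

```text
time_s: 17.9
position: [587.4, -162.9, 22.2]
tool_rot: [-90.1, 0.0, -95.2]
force: [-3.1, 4.6, 0.9]
gripper_width: 8.6
time_s: 18.9
position: [587.8, -163.4, 144.6]
tool_rot: [-89.9, -0.0, -95.2]
force: [0.3, 0.0, -0.8]
gripper_width: 24.4
t 18.9 pos [ 587.8 -163.4  144.6] rot [-89.9  -0.  -95.2] F [ 0.3  0.  -0.8] w 24.4
tx 0.0 ty 14.6 tz -92.2 spin 89.8
```

View pics/p12s.png

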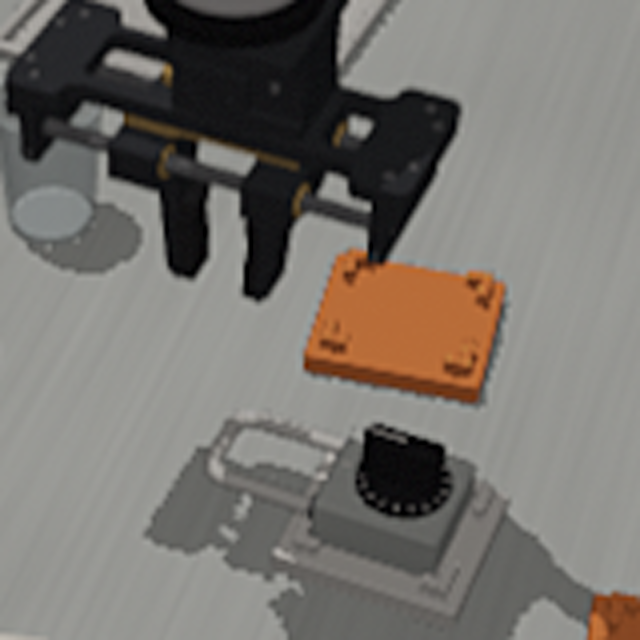

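The shackle is out at (225,455) and the dial is still at zero. Next comes the case grip.

```bash
python3 -m handwheel '[{"tx":0,"ty":0,"tz":-15,"spin":10},{"tx":0,"ty":0,"tz":-30,"spin":20},{"tx":0,"ty":0,"tz":-45,"spin":30},{"tx":0,"ty":0,"tz":-60,"spin":40},{"tx":0,"ty":0,"tz":-75,"spin":50},{"tx":0,"ty":0,"tz":-90,"spin":60},{"tx":0,"ty":5,"tz":-90,"spin":70},{"tx":0,"ty":14,"tz":-90,"spin":80}]' 0 40
python3 -m handwheel '[{"tx":0,"ty":0,"tz":0,"spin":10},{"tx":0,"ty":15,"tz":0,"spin":10},{"tx":0,"ty":30,"tz":0,"spin":10},{"tx":0,"ty":40,"tz":0,"spin":10},{"tx":0,"ty":40,"tz":0,"spin":10},{"tx":0,"ty":40,"tz":0,"spin":10},{"tx":0,"ty":40,"tz":0,"spin":10},{"tx":0,"ty":40,"tz":0,"spin":10}]'
python3 -c "
from h import *
go(498,-155.3,20,175)
im,d=r.get_image('side');crop(im,270,80,470,260,4,'pics/p13s.png')"
```

```text
time_s: 19.95
position: [498.3, -155.3, 129.2]
tool_rot: [-89.9, 0.1, -175.6]
force: [-0.7, -0.5, -0.7]
gripper_width: 88.4
time_s: 20.95
position: [498.2, -155.2, 88.7]
tool_rot: [-90.0, 0.0, 174.8]
force: [-0.2, 0.5, 0.3]
gripper_width: 88.2
t 20.95 pos [ 498.2 -155.2   88.7] rot [-90.    0.  174.8] F [-0.2  0.5  0.3] w 88.2
tx 0.2 ty 68.7 tz 0.2 spin -0.2
```

View pics/p13s.png

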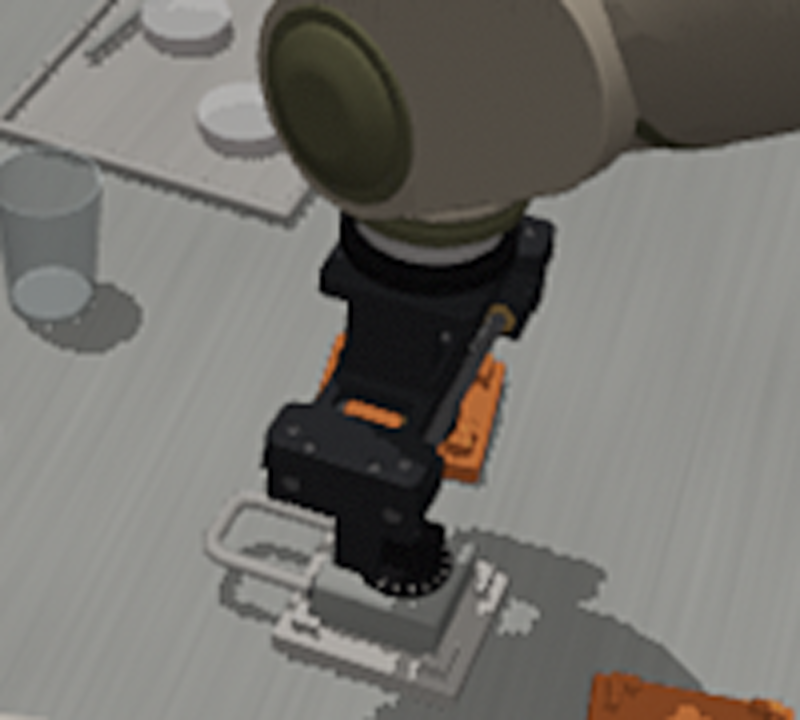

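The open jaws straddle the case. Going down.

```bash
python3 -m handwheel '[{"tx":0,"ty":15,"tz":0,"spin":0},{"tx":0,"ty":30,"tz":0,"spin":0},{"tx":0,"ty":42,"tz":0,"spin":0},{"tx":0,"ty":52,"tz":0,"spin":0},{"tx":0,"ty":59,"tz":0,"spin":0},{"tx":0,"ty":64,"tz":0,"spin":0},{"tx":0,"ty":68,"tz":0,"spin":0},{"tx":0,"ty":68,"tz":0,"spin":0}]'
python3 -c "
from h import *
go(498,-155.3,20,175)"
python3 -m handwheel '[{"tx":0,"ty":0,"tz":0,"spin":0},{"tx":0,"ty":0,"tz":0,"spin":0},{"tx":0,"ty":0,"tz":0,"spin":0},{"tx":0,"ty":0,"tz":0,"spin":0},{"tx":0,"ty":0,"tz":0,"spin":0},{"tx":0,"ty":0,"tz":0,"spin":0},{"tx":0,"ty":0,"tz":0,"spin":0},{"tx":0,"ty":0,"tz":0,"spin":0}]' 255 40
python3 -c "
from h import *
go(498,-155.3,20,175)"
```

```text
time_s: 22.0
position: [498.0, -155.1, 20.3]
tool_rot: [-90.0, -0.0, 174.8]
force: [0.4, -0.4, -0.1]
gripper_width: 88.6
t 22.0 pos [ 498.  -155.1   20.3] rot [-90.   -0.  174.8] F [ 0.4 -0.4 -0.1] w 88.6
tx 0.0 ty 0.3 tz 0.2 spin -0.2
time_s: 23.0
position: [498.2, -155.2, 20.5]
tool_rot: [-90.0, 0.0, 174.8]
force: [-0.4, -1.4, 3.6]
gripper_width: 59.7
t 23.0 pos [ 498.2 -155.2   20.5] rot [-90.    0.  174.8] F [-0.4 -1.4  3.6] w 59.7
tx 0.2 ty 0.5 tz 0.1 spin -0.2
```

The case is gripped at 59.7 mm. I'll raise the grip force and lift.

```bash
python3 -m handwheel '[{"tx":0,"ty":-2,"tz":0,"spin":0},{"tx":0,"ty":-8,"tz":0,"spin":0},{"tx":0,"ty":-25,"tz":0,"spin":0},{"tx":0,"ty":-55,"tz":0,"spin":0},{"tx":0,"ty":-90,"tz":0,"spin":0},{"tx":0,"ty":-130,"tz":0,"spin":0},{"tx":0,"ty":-160,"tz":0,"spin":0},{"tx":0,"ty":-180,"tz":0,"spin":0}]' 255 55
python3 -c "
from h import *
go(627.5,175,200,175)
im,d=r.get_image('side');cv2.imwrite('pics/p14s.png',im)"
```

```text
time_s: 24.0
position: [498.1, -155.0, 203.0]
tool_rot: [-90.0, 0.1, 174.8]
force: [0.2, 0.6, -4.7]
gripper_width: 59.7
t 24.0 pos [ 498.1 -155.   203. ] rot [-9.000e+01  1.000e-01  1.748e+02] F [ 0.2  0.6 -4.7] w 59.7
tx -98.7 ty 3.0 tz -340.4 spin -0.2
```

View pics/p14s.png

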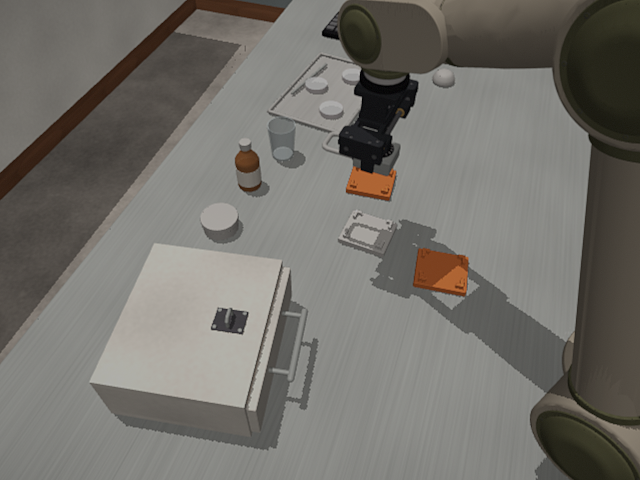

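The lock is up, the 4.7 N load is steady, and the holder at (368,232) is empty. I'll carry it over to the staple.

```bash
python3 -m handwheel '[{"tx":-4,"ty":0,"tz":-15,"spin":0},{"tx":-13,"ty":0,"tz":-45,"spin":0},{"tx":-26,"ty":0,"tz":-90,"spin":0},{"tx":-41,"ty":0,"tz":-140,"spin":0},{"tx":-55,"ty":0,"tz":-190,"spin":0},{"tx":-70,"ty":0,"tz":-240,"spin":0},{"tx":-82,"ty":0,"tz":-285,"spin":0},{"tx":-92,"ty":0,"tz":-318,"spin":0}]'
python3 -m handwheel '[{"tx":-6,"ty":0,"tz":-14,"spin":0},{"tx":-8,"ty":0,"tz":-20,"spin":0},{"tx":-8,"ty":0,"tz":-22,"spin":0},{"tx":-8,"ty":0,"tz":-22,"spin":0},{"tx":-8,"ty":0,"tz":-22,"spin":0},{"tx":-8,"ty":0,"tz":-22,"spin":0},{"tx":-8,"ty":0,"tz":-22,"spin":0},{"tx":-8,"ty":0,"tz":-22,"spin":0}]'
python3 - <<'E'
from h import *
go(628,175,200,175)
im,d=r.get_image('side');cv2.imwrite('pics/p15s.png',im)
W=cloud('side',d);np.save('fin.npy',W)
im,d=r.get_image('top');cv2.imwrite('pics/p15t.png',im)
E
```

```text
time_s: 25.05
position: [618.2, 156.3, 198.8]
tool_rot: [-90.0, -0.2, 174.9]
force: [0.1, -0.1, -4.2]
gripper_width: 59.4
time_s: 26.05
position: [628.7, 174.2, 200.4]
tool_rot: [-90.0, 0.0, 174.7]
force: [-0.1, -1.3, -4.0]
gripper_width: 59.6
t 26.05 pos [628.7 174.2 200.4] rot [-90.    0.  174.7] F [-0.1 -1.3 -4. ] w 59.6
tx 0.8 ty 0.4 tz -0.7 spin -0.3
```

View pics/p15s.png

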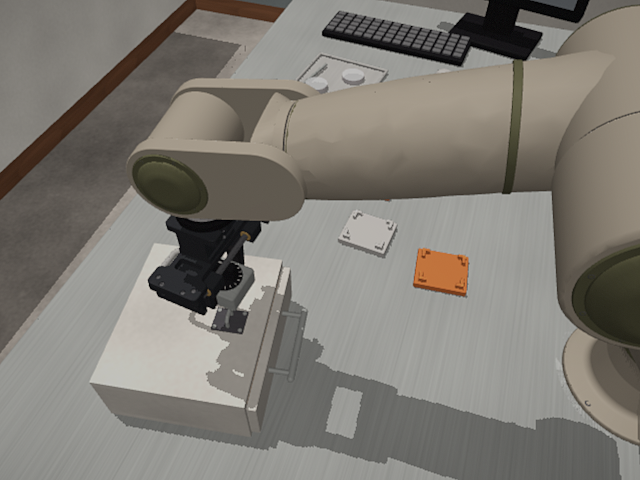

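View pics/p15t.png

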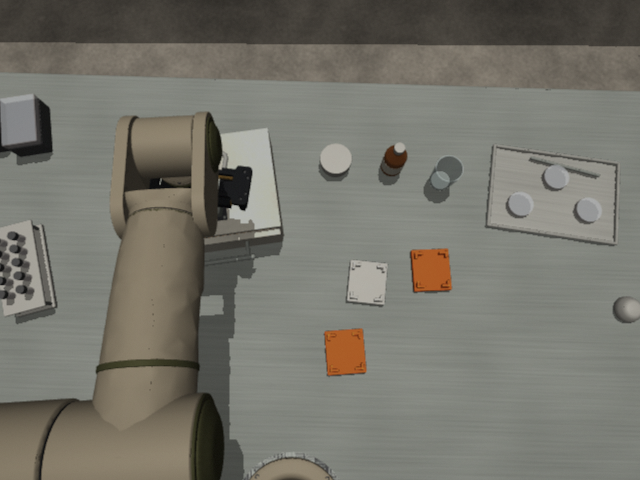

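The lock hangs over the staple, with the case at (235,290) in the side view, and the bystanders haven't moved. I check that it is level and at the right height before handing in.

```bash
python3 - <<'E'
from h import *
W=np.load('fin.npy')
im=cv2.imread('pics/p15s.png');crop(im,140,200,320,340,4,'pics/p16.png')
m=np.zeros((480,640),bool);m[255:310,205:256]=1
g=im.max(2)
q=m&(W[...,2]>190)&(W[...,2]<235)&(g>60)&(W[...,0]<670)
P=W[q];Q=P[P[:,2]>218]
print(len(P),np.percentile(P,[3,50,97],axis=0).round(1).tolist())
if len(Q)>10:
  A=np.c_[Q[:,:2],np.ones(len(Q))];c=np.linalg.lstsq(A,Q[:,2],rcond=None)[0];print(len(Q),Q[:,2].mean(),"slope",c[:2])
E
```

```text
874 [[592.5, 147.7, 199.6], [600.1, 189.8, 221.0], [623.4, 207.9, 227.8]]
517 223.41496559209676 slope [ 0.04835043 -0.01602421]
```

View pics/p16.png

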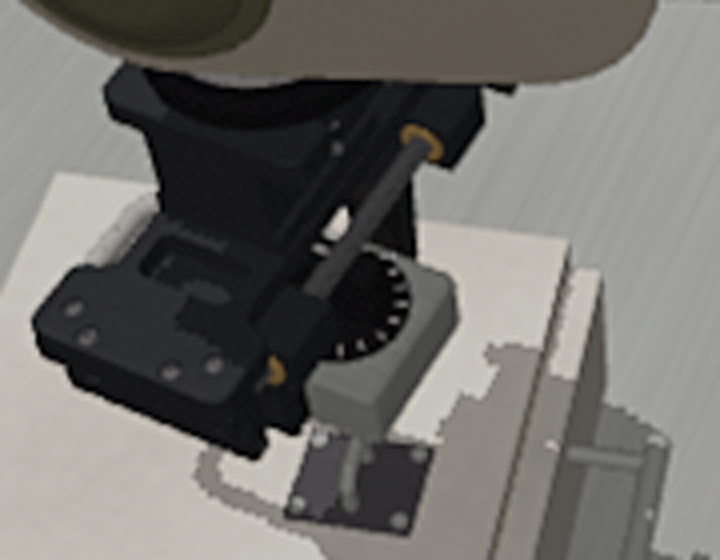

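The lock is level (slope under 0.05) with its upper face at z≈223, so the underside is at about 193 mm. The shackle is out and the drawer shut, so I'm handing in.

```bash
python3 -c "
from h import *
o=r.get_obs();print(o['time_s'],o['qvel'].round(2),o['gripper_width'])
r.close_job()"
```

```text
26.15 [ 0.03 -0.04 -0.05 -0.07 -0.02  0.04] 59.34578050621275
the job is handed in; nothing more can be done
```

I completed all the steps and handed the job in at 26 s of the 69 s allowed. The interface gives no verdict, so these results are my own readings.

- **Drawer:** I pushed it shut by its handle until the arm felt about 11 N back. The gap was closed in the pictures.
- **Dial:** I turned it about 69° clockwise. After I let go, the bar pointed at -5.3° against a case yaw of about -5°, so it sat in the zero notch.
- **Shackle:** I pulled it out about 17.7 mm to its stop. The picture taken after I released it showed it still out. In the last views the gripper mostly hid it.
- **Lift:** At the end the gripper held the case at 59.5 mm wide, with the load steady at about 4 N and the arm still. The tool was within about 2 mm of the staple horizontally. The lock's underside was about 193 mm up, with a tilt under 0.05 rad.
- **Bystanders:** The bottle, beaker and dish pot looked unmoved in the last top view.

One move call was refused before anything moved because I had left out a key. No checks failed or disagreed.

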